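# Hang the caddy on the utensil rail

## Task

Take the S-hook out of its block, set its upper curl over the rail's bar with the lower curl opening towards you (the robot), and, still holding it and keeping it resting on the bar, slide it gently along the bar until it comes up against the black collar; leave it hanging there. Then hang the small steel caddy by its bail in the hook's lower curl so that it hangs freely beside the collar, and let go. Press only lightly on the rail and collar, lower things rather than dropping them, and leave the bowl, jar and spatula where they are.

Things in the scene. Friction and masses are not known exactly. Their poses are not given: they have to be found in the camera images.
- rail: Fixed steel rail: level round bar, 12 mm thick, between posts 400 mm apart. Origin on the table under the bar's middle; x square to the bar, away from the robot; y along the bar to the robot's left; z up. The bar's height is adjustable and NOT reported: its centre line is 270 to 295 mm up, clamped firmly; find it by eye or feel. Foot discs 30 mm radius. Only the collar rises above the bar.
- collar (a joint): Black plastic collar on the bar, 20 mm across, 16 mm long, clamped tight, with a stop block on top, 14 mm wide, up to 22 mm above the bar's centre line. Value (m): rail y of its lower-y face, the one to slide the hook against, coming from rail -y. The wire being 8 mm thick, the hook's rail y is 4 mm less when touching.
- hook: Upright steel S-hook of 8 mm wire in its x-z plane, 148 mm tall, about 100 g. Origin at its lowest point. Wire centre lines (mm): curls of 20 radius about x = 0, z = 124 and z = 24. Upper tip at x = -20 ends at z = 118; leg at x = +20 runs straight down to z = 84, then slants to (-20, 34). Lower tip at x = +20 ends at z = 34. A bar enters under the upper tip from -x. On the rail +x is rail -x.
- hook_crown (a point): Inner top of the upper curl, which bears on the bar's top; hook frame (0, 0, 140) mm; axes as the hook.
- hook_seat (a point): Inner bottom of the lower curl, where the bail's underside bears; hook frame (0, 0, 8) mm; axes as the hook.
- hook_grip (a point): On the straight leg, hook frame (20, 0, 112) mm: 8 mm wide along hook y, gripped from above with a finger on either side in hook y. Once seated, the bar's centre line is 20 mm away in hook -x and 22 mm higher; gripping 4 to 6 mm further out (+x) keeps the pads clear of bar and collar.
- block: White block 110 x 70 x 45 mm, fixed, with a slot 50.5 x 11.5 mm, 34 mm deep, along its x in the middle of its top, where the hook stands (hook x = block x). Origin at the centre of its underside.
- caddy: Open steel tub 90 (x) x 60 (y) x 45 mm high, 3 mm walls, about 260 g. Origin at the centre of its underside. A black tab, 10 mm thick in y, z 22 to 50 mm, stands out from its +x wall to x = 99 mm. A rigid bail of 6 mm wire rises from the long sides to a level top 32 mm long in y at z = 105 mm, above the centre of mass.
- caddy_bail (a point): Centre of the wire at the middle of the bail's top; caddy frame (4, 0, 105) mm; axes as the caddy. Hung, it lies 3 mm above hook_seat.
- caddy_tab (a point): Grip point on the tab, caddy frame (83, 0, 36) mm: 10 mm wide along caddy y; 79 mm out from the bail, so a hand pointing down stays clear of the hung hook.
- bowl: Stoneware bowl, bystander, 90 mm wide, 35 mm high; origin under its centre.
- jar: Glass jar, bystander, 64 mm wide, 85 mm high; origin under its centre.
- spatula: Spatula lying flat, bystander; origin under its middle.
Not all that is in view belongs to the job. Of the things shaped like the caddy, the steel one is meant.

How it is judged:
By the outcome, as a careful person would: the job done as asked, in the order asked, and still so for the second after the job is handed in, with the robot touching nothing.
It also fails if it takes over 72 s, if anything falls off the work surface, if the arm or the gripper's body presses on something with over 40 N, if the wrist force passes 120 N, or if a joint passes its speed limit or range.

## Robot

A 6-joint arm with a two-finger parallel gripper is mounted at the origin on the work surface. World frame = base frame: x ahead of the robot, y to its left, z up, the work surface at z = 0. Lengths are in m, angles in rad, forces in N, time in s.
With the tool pointing down it reaches from about 0.275 to 0.875 m from the base axis. Payload 12.5 kg.
Tool frame: the origin (TCP) lies at the very end of the fingers, on their centre line; the grasp point (between the pads) lies 19 mm behind it; z points along the fingers, y is the line along which they close (so a half turn about z gives the same grasp; the last joint's range is limited). The gripper opens to 85 mm and grips with 20 to 120 N. Pads are 22 mm wide; open, the fingers measure 114 mm over their backs; the gripper's body (76 mm by 85 mm) begins 54 mm behind the grasp point. The pads swing forward as they close: fully open they stand 13 mm farther back than shut.
Start: joints at [-1.341, 0.351, 1.652, -0, 1.139, -0.085], TCP at [0.17, -0.523, 0.231] pointing down, gripper open.
Joint ranges: [-2.75, 2.75], [-0.79, 2.1], [0.01, 2.65], [-1.57, 4.71], [0.07, 3.14], [-2.87, 2.87]. Speed limits (rad/s): [2.22, 2.22, 2.79, 3.14, 3.14, 3.14].

## Interface

Orientations are given as a 3x3 rotation matrix whose columns are the frame's x, y, z axes.
In Python, from bench import manip gives the robot as it stands. Calls block until the motion is done:
- manip.move_ptp(position, orientation): joint-space move of the TCP to a pose.
- manip.move_l(position, attitude=None, max_speed=0.15): straight line of the TCP; attitude=None keeps the orientation; max_speed is the mean speed in m/s.
- manip.move_j(angles): joint-space move.
- manip.set_gripper(opening, effort=None): opening from 0.0 (shut) to 1.0 (fully open); effort is the grip in N (None keeps the last); returns when the fingers have stopped.
- manip.dwell(seconds).
- manip.inverse_kinematics(position, orientation): joint angles nearest the present ones, or None.
- manip.grab_frame(name): name is "scene" or "top"; returns (picture, depth): 420x560x3 uint8, red, green, blue; 420x560 float32, m along the optical axis (not along the pixel's ray), 0 where there is no reading.
- manip.get_calibration(name): a dict with "camera_matrix" (3x3 intrinsics, pixels), "k1" (the pictures are not rectified: a ray, as slopes to the right and down, at radius r is drawn at 1 + k1 r^2 times it, then the intrinsics apply), "R" (3x3) and "t" (3): a world point X has camera coordinates R X + t. Camera axes: x right, y down, z forward; pixel columns grow to the right and rows downward; lengths in m; the calibration is good to about 2 mm. A picture is of the moment at which its call begins. get_calibration takes no time and is no camera call.
A pose or a line that the arm cannot do raises manip.Unreachable and nothing moves.
- manip.sign_off(): hands the job in; it is judged then, once.
Trained networks look in the newest picture that a camera, given by its name, has taken for a name from the list of things; names that differ only in an ending like _2 or _b are one class to them, and where a whole thing is asked for, a point or a joint stands for the part that bears it (a point fixed in the world has none). Each returns a list of dicts, best first, with "confidence" (0 to 1); they miss things now and then, are a little off and sometimes report something else, mostly with a low value. They report only what shows in the picture. A call takes as long as a camera call. They do not tell look-alikes from the thing itself.
- manip.look_for(camera, name): "at" ([x, y, z] in m, in world coordinates, good to about 4 mm: the middle of the surface that is visible of it).
Readings, each from a call of its own:
- manip.current_time(): time.
- manip.current_qpos(): joint angles.
- manip.current_joint_vel(): joint speeds.
- manip.current_joint_torque(): joint torques, N m.
- manip.current_ee_pos(): TCP position.
- manip.current_tcp_rot(): TCP orientation.
- manip.current_force(): force on the tool from outside, world axes, zero at the start.
- manip.current_ft_torque(): the same for the moment, N m.
- manip.current_grip_width(): opening from 0.0 (shut) to 1.0 (fully open).
- manip.current_grip_force(): force on a finger pad.
Only numpy, scipy, OpenCV 4.12 (cv2) and the standard library are available. Lean on these libraries where they do the work, as an engineer would, in place of code of your own. Each camera call takes 0.05 s, during which the arm holds its last target. There are 200 camera calls.

## Working session

There is one attempt and no reset: what is moved stays moved. The work goes in short steps, each a Python script; the robot and the scene stay as the last script left them, time stands still between calls to the robot, and variables do not carry over. Pictures are saved under pics/ and viewed, at most 11 in all, crops included, and the job is handed in when it is done.

```bash
ls; mkdir -p pics
cat > h.py <<'E'
import numpy as np, cv2
from bench import manip
def snap(n,f):
    p,d=manip.grab_frame(n); cv2.imwrite(f'pics/{f}.png',p[:,:,::-1]); np.savez(f'pics/{f}.npz',p=p,d=d); return p,d
def ray(c,px):
    px=np.atleast_2d(np.asarray(px,float)); K=c['camera_matrix']
    K=np.array(K); q=np.c_[(px[:,0]-K[0,2])/K[0,0],(px[:,1]-K[1,2])/K[1,1]]
    u=q.copy()
    for _ in range(20): u=q/(1+c['k1']*(u**2).sum(1,keepdims=True))
    return np.c_[u,np.ones(len(u))]
def world(c,px,depth):
    X=ray(c,px)*np.reshape(depth,(-1,1)); return (X-np.array(c['t']))@np.array(c['R'])
def project(c,X):
    Y=np.atleast_2d(X)@np.array(c['R']).T+np.array(c['t']); u=Y[:,:2]/Y[:,2:]
    u=u*(1+c['k1']*(u**2).sum(1,keepdims=True)); K=np.array(c['camera_matrix']); return u@K[:2,:2].T+K[:2,2]
def cloud(c,d):
    v,u=np.mgrid[:420,:560]; return world(c,np.c_[u.ravel(),v.ravel()],d.ravel()).reshape(420,560,3)
E
python3 - <<'E'
from h import *
for n in ['scene','top']:
    c=manip.get_calibration(n); print(n,c); snap(n,n+'0')
    for k in ['rail','collar','hook','block','caddy','hook_grip','hook_crown','hook_seat','caddy_bail','caddy_tab','bowl','jar','spatula']:
        print(k,[(np.round(r['at'],3).tolist(),round(r['confidence'],2)) for r in manip.look_for(n,k)])
print(manip.current_time())
E
```

```text
pics
scene {'camera_matrix': array([[458.10394314,   0.        , 276.31041025],
       [  0.        , 458.10394314, 210.47759877],
       [  0.        ,   0.        ,   1.        ]]), 'k1': 0.02895443790189458, 'R': array([[ 0.37405927,  0.92739929,  0.00319753],
       [ 0.76057953, -0.30479733, -0.57325156],
       [-0.53065849,  0.21686204, -0.81937319]]), 't': array([-0.2817696 , -0.35727319,  1.44410492])}
rail [([0.654, -0.015, 0.203], 0.6), ([0.464, -0.219, 0.089], 0.51)]
collar [([0.644, 0.1, 0.302], 0.48)]
hook [([0.466, -0.212, 0.089], 0.58)]
block [([0.478, -0.224, 0.048], 0.72), ([0.476, 0.075, 0.002], 0.38)]
caddy [([0.356, -0.02, 0.024], 0.87), ([0.473, 0.244, 0.025], 0.77), ([0.493, 0.408, 0.031], 0.62), ([0.652, -0.016, 0.199], 0.58)]
hook_grip [([0.463, -0.216, 0.092], 0.72), ([0.47, 0.243, 0.024], 0.61)]
hook_crown [([0.464, -0.212, 0.094], 0.64)]
hook_seat [([0.463, -0.217, 0.086], 0.69)]
caddy_bail [([0.354, -0.017, 0.033], 0.88), ([0.489, 0.409, 0.025], 0.81), ([0.473, 0.249, 0.021], 0.66)]
caddy_tab [([0.489, 0.411, 0.024], 0.78), ([0.354, -0.021, 0.027], 0.71),
[... 645 characters left out ...]
208, 0.098], 0.63)]
block [([0.461, -0.204, 0.043], 0.59)]
caddy [([0.468, 0.243, 0.002], 0.87), ([0.491, 0.41, 0.01], 0.68), ([0.341, -0.021, 0.006], 0.64)]
hook_grip [([0.46, -0.212, 0.096], 0.71)]
hook_crown [([0.46, -0.213, 0.099], 0.67)]
hook_seat [([0.46, -0.215, 0.098], 0.69)]
caddy_bail [([0.468, 0.244, 0.0], 0.67), ([0.49, 0.414, 0.009], 0.57), ([0.34, -0.013, 0.005], 0.55)]
caddy_tab [([0.466, 0.244, 0.008], 0.82), ([0.341, -0.02, 0.007], 0.78), ([0.493, 0.413, 0.012], 0.73), ([0.465, 0.063, 0.001], 0.43)]
bowl [([0.769, 0.134, 0.015], 0.8), ([0.461, -0.21, 0.096], 0.42)]
jar [([0.755, -0.196, 0.091], 0.61), ([0.647, 0.011, 0.294], 0.41)]
spatula [([0.468, 0.063, 0.003], 0.67)]
1.4
```

View pics/scene0.png

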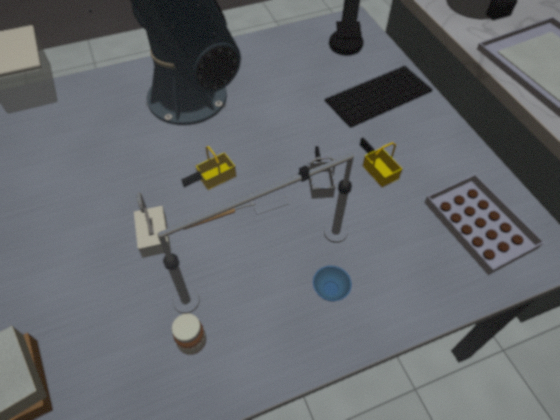

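View pics/top0.png

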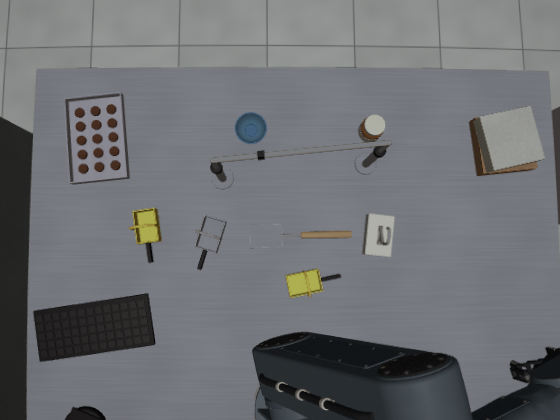

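The scene picture shows the steel caddy at about (320,178), between the two yellow look-alikes at (215,170) and (383,165). The hook stands in its block at (150,225), the rail runs from (165,235) to (350,160), and the collar is at (304,173). The top picture agrees: hook (385,236), caddy (210,235) with its tab towards the robot at (202,262), collar (261,155).

Run:
```python
from h import *
ims=[]
def crop(n,x0,y0,x1,y1,w=400,hh=300):
    p=np.load(f'pics/{n}0.npz')['p'][y0:y1,x0:x1,::-1]; return cv2.resize(cv2.convertScaleAbs(p,alpha=1.4),(w,hh),interpolation=cv2.INTER_CUBIC)
top=np.hstack([crop('scene',110,180,190,240),crop('top',345,205,425,265)])
bot=np.hstack([crop('scene',280,140,360,200),crop('top',170,205,250,265)])
cv2.imwrite('pics/c1.png',np.vstack([top,bot]))
for n in ['scene','top']:
    c=manip.get_calibration(n); f=np.load(f'pics/{n}0.npz'); W=cloud(c,f['d'])
    ok=f['d']>0
    def box(lo,hi): 
        m=ok&np.all((W>lo)&(W<hi),axis=2); v,u=np.nonzero(m); return W[m],np.c_[u,v]
    B,uv=box([.58,-.25,.24],[.72,.25,.33]); 
    print(n,'bar',len(B),'z pct',np.percentile(B[:,2],[5,25,50,75,95]).round(4))
    b=B[np.abs(B[:,2]-np.median(B[:,2]))<.006]; pf=np.polyfit(b[:,1],b[:,0],1); print(' x=',pf.round(4),'y range',b[:,1].min().round(3),b[:,1].max().round(3), 'zfit',np.polyfit(b[:,1],b[:,2],1).round(4))
    H,_=box([.38,-.28,.055],[.54,-.14,.17]); print(' hook',len(H)); print(H[np.argsort(H[:,2])][::max(1,len(H)//25)].round(3).tolist())
    K,_=box([.42,-.28,.035],[.54,-.14,.052]); r=cv2.minAreaRect(K[:,:2].astype(np.float32)*1000); print(' block top',len(K),np.median(K[:,2]).round(4),K[:,:2].mean(0).round(4),r)
    C,_=box([.38,.17,.008],[.58,.32,.13]); print(' caddy',len(C),C[:,2].max().round(3)); t=C[C[:,2]>.085]; print(t.round(3)[:12].tolist()); 
    s=C[(C[:,2]>.035)&(C[:,2]<.055)]; print(cv2.minAreaRect(s[:,:2].astype(np.float32)*1000))
```

```text
scene bar 1588 z pct [0.2606 0.2894 0.2923 0.2939 0.3005]
 x= [-0.0991  0.6514] y range -0.192 0.215 zfit [-0.0006  0.2922]
 hook 188
[[0.479, -0.213, 0.057], [0.474, -0.218, 0.06], [0.476, -0.215, 0.063], [0.468, -0.212, 0.067], [0.463, -0.21, 0.071], [0.463, -0.209, 0.075], [0.451, -0.218, 0.077], [0.46, -0.212, 0.081], [0.453, -0.217, 0.083], [0.448, -0.215, 0.087], [0.446, -0.209, 0.09], [0.446, -0.216, 0.093], [0.446, -0.21, 0.098], [0.445, -0.209, 0.109], [0.444, -0.21, 0.115], [0.447, -0.211, 0.124], [0.484, -0.22, 0.131], [0.441, -0.209, 0.135], [0.483, -0.22, 0.141], [0.478, -0.216, 0.143], [0.479, -0.215, 0.147], [0.478, -0.216, 0.15], [0.473, -0.217, 0.153], [0.453, -0.217, 0.154], [0.46, -0.218, 0.155], [0.468, -0.215, 0.156], [0.472, -0.215, 0.158]]
 block top 922 0.044 [ 0.4727 -0.2181] ((469.51123046875, -215.21925354003906), (72.13052368164062, 107.0576171875), 83.04379272460938)
 caddy 565 0.11
[[0.464, 0.227, 0.107], [0.462, 0.231, 0.104], [0.464, 0.233, 0.105], [0.469, 0.233, 0.11], [0.468, 0.236, 0.108], [0.469, 0.239, 0.107], [0.471, 0.24, 0.11], [0.47, 0.244, 0.
[... 902 characters left out ...]
[0.45, -0.21, 0.154], [0.458, -0.212, 0.156], [0.45, -0.212, 0.157], [0.465, -0.215, 0.157], [0.455, -0.209, 0.158], [0.467, -0.217, 0.159], [0.463, -0.214, 0.16]]
 block top 810 0.0443 [ 0.4712 -0.2123] ((468.7395324707031, -215.1283721923828), (70.56456756591797, 106.13917541503906), 81.81339263916016)
 caddy 404 0.115
[[0.481, 0.271, 0.087], [0.478, 0.272, 0.095], [0.478, 0.27, 0.096], [0.478, 0.267, 0.098], [0.478, 0.264, 0.098], [0.478, 0.261, 0.099], [0.475, 0.269, 0.099], [0.475, 0.267, 0.099], [0.475, 0.263, 0.103], [0.475, 0.261, 0.105], [0.475, 0.258, 0.105], [0.475, 0.256, 0.102]]
((447.43414306640625, 245.87615966796875), (64.63328552246094, 141.4503631591797), 73.15821075439453)
```

View pics/c1.png

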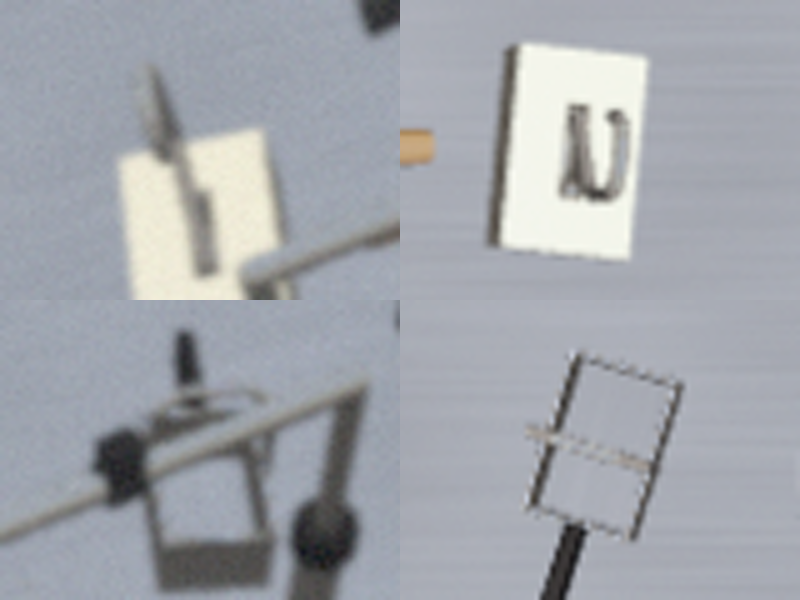

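The crops show the hook's leg on the robot side and its upper tip on the far side, so its heading already suits the rail. The steel caddy's tab points at the robot, turned about 17°. Next I fit the known shapes to the depth points from both cameras.

```bash
cat > fit.py <<'E'
from h import *
from scipy.optimize import least_squares
from scipy.spatial import cKDTree
def seg(a,b,n=40): return np.linspace(a,b,n)
def arc(c,r,a0,a1,n=60):
    a=np.radians(np.linspace(a0,a1,n)); return np.c_[c[0]+r*np.cos(a),0*a,c[1]+r*np.sin(a)]
HOOK=np.vstack([seg((-20,0,118),(-20,0,124)),arc((0,124),20,180,0),seg((20,0,124),(20,0,84)),seg((20,0,84),(-20,0,34),80),seg((-20,0,34),(-20,0,24)),arc((0,24),20,180,360),seg((20,0,24),(20,0,34))])/1000
def tube(cl,r):
    t=np.gradient(cl,axis=0); t/=np.linalg.norm(t,axis=1,keepdims=True)+1e-12; s=np.array([0,1.,0])
    n=np.cross(t,s); return np.vstack([cl+r*(np.cos(a)*n+np.sin(a)*s) for a in np.arange(8)*np.pi/4])
def boxs(lo,hi,st=3):
    g=[np.arange(l,h+.1,min(st,h-l)) for l,h in zip(lo,hi)]; P=np.stack(np.meshgrid(*g,indexing='ij'),-1).reshape(-1,3)
    return P[np.any((P<=np.array(lo)+.1)|(P>=np.array(hi)-.1),axis=1)]
cad=np.vstack([boxs((-45,-30,0),(-42,30,45)),boxs((42,-30,0),(45,30,45)),boxs((-45,-30,0),(45,-27,45)),boxs((-45,27,0),(45,30,45)),boxs((45,-5,22),(99,5,50)),boxs((1,-16,102),(7,16,108))])/1000
def pose(p): 
    c,s=np.cos(p[3]),np.sin(p[3]); return np.array([[c,-s,0],[s,c,0],[0,0,1]]),np.array(p[:3])
def fit(model,pts,p0):
    T=cKDTree(model)
    def f(p): R,t=pose(p); return T.query((pts-t)@R)[0]*1000
    r=least_squares(f,p0,loss='soft_l1',f_scale=2,x_scale=[.01,.01,.01,.1],diff_step=1e-3); return r.x,np.median(f(r.x))
def clouds(tag):
    o={}
    for n in ['scene','top']:
        f=np.load(f'pics/{n}{tag}.npz'); W=cloud(manip.get_calibration(n),f['d']); o[n]=(W[f['d']>0],f['p'][f['d']>0])
    return o
def inbox(W,lo,hi): return W[np.all((W>lo)&(W<hi),axis=1)]
E
python3 - <<'E'
from fit import *
o=clouds('0')
hm=tube(HOOK,.004)
for n,ww in [('scene',['scene']),('top',['top']),('both',['scene','top'])]:
    W=np.vstack([o[k][0] for k in ww]); C=np.vstack([o[k][1] for k in ww]).astype(int)
    h=inbox(W,[.4,-.26,.052],[.53,-.16,.17]); print(n,'hook',*[np.round(v,4) for v in fit(hm,h,[.464,-.213,.011,np.pi-.12])])
    b=inbox(W,[.38,-.28,.038],[.56,-.14,.050]); print('  block',cv2.minAreaRect(b[:,:2].astype(np.float32)*1000))
    c=inbox(W,[.36,.17,.012],[.56,.32,.13]); print('  caddy',*[np.round(v,4) for v in fit(cad,c,[.475,.244,0,2.849])])
    dark=(C.max(1)<50)&np.all((W>[.6,.05,.268])&(W<[.7,.16,.33]),axis=1); k=W[dark]; u=np.array([-.1,.995]); s=(k[:,:2]-[.649,0])@u
    print('  collar',len(k),np.percentile(s,[0,5,50,95,100]).round(4),np.percentile(k[:,2],[5,50,95]).round(4))
E
```

```text
scene hook [ 0.4629 -0.2144  0.012   3.049 ] 1.4505
  block ((466.7867431640625, -214.96304321289062), (72.11302947998047, 112.5535888671875), 82.93830108642578)
  caddy [4.7450e-01 2.3920e-01 4.0000e-04 2.9005e+00] 1.5959
  collar 90 [0.0941 0.0946 0.1002 0.107  0.1093] [0.2909 0.3045 0.3112]
top hook [ 0.4624 -0.2135  0.013   3.0512] 1.4485
  block ((466.1153869628906, -214.68511962890625), (71.26744842529297, 111.06041717529297), 82.27923583984375)
  caddy [4.725e-01 2.384e-01 2.800e-03 2.889e+00] 1.7725
  collar 50 [0.096  0.0966 0.1026 0.1081 0.1086] [0.2951 0.3093 0.3132]
both hook [ 0.4627 -0.214   0.0125  3.055 ] 1.539
  block ((466.8658142089844, -215.00389099121094), (72.4866943359375, 112.44073486328125), 82.70110321044922)
  caddy [4.7390e-01 2.3880e-01 2.8000e-03 2.8957e+00] 1.6914
  collar 140 [0.0941 0.095  0.101  0.1078 0.1093] [0.2921 0.3075 0.3117]
```

```bash
cat >> h.py <<'E'
HK=np.array([.4627,-.2142,.0115]); HY=3.04
RY=.1; RX0=.649; ZB=.2885; S0=.045; SC=.0905   # bar: (RX0,0)+s*(-sin,cos)
RXV=np.array([np.cos(RY),np.sin(RY),0]); RYV=np.array([-np.sin(RY),np.cos(RY),0])
def down(yaw,flip=1):
    y=flip*np.array([-np.sin(yaw),np.cos(yaw),0]); z=np.array([0,0,-1.]); return np.c_[np.cross(y,z),y,z]
def yv(yaw,v): 
    c,s=np.cos(yaw),np.sin(yaw); return np.array([c*v[0]-s*v[1],s*v[0]+c*v[1],v[2]])
def st(m=''): print(m,'t',round(manip.current_time(),2),'p',np.round(manip.current_ee_pos(),4),'F',np.round(manip.current_force(),2),'g',round(manip.current_grip_width(),3),round(manip.current_grip_force(),1))
E
python3 - <<'E'
from h import *
g=HK+yv(HY,[.025,0,.093])
for f in (1,-1): print(f,manip.inverse_kinematics(g,down(HY,f)),manip.inverse_kinematics(np.array([.63,.09,.25]),down(RY+np.pi,f)),manip.inverse_kinematics(np.array([.40,.26,.02]),down(2.87,f)),manip.inverse_kinematics(np.array([.55,.09,.08]),down(RY+np.pi,f)))
st()
E
```

```text
1 [-5.46077679e-01  4.19580056e-01  1.92242240e+00 -4.44089210e-16
  7.99590194e-01  1.12631130e+00] [ 6.87641805e-02  4.92767779e-01  1.39003120e+00 -4.44089210e-16
  1.25879368e+00  1.53956051e+00] [ 4.78751157e-01  5.67478995e-01  1.97602271e+00 -4.44089210e-16
  5.98090951e-01  2.32114014e+00] [ 7.86659620e-02  5.63176535e-01  1.74959647e+00 -4.44089210e-16
  8.28819652e-01  1.54946229e+00]
-1 [-5.46077679e-01  4.19580056e-01  1.92242240e+00 -4.44089210e-16
  7.99590194e-01 -2.01528135e+00] [ 6.87641805e-02  4.92767779e-01  1.39003120e+00 -4.44089210e-16
  1.25879368e+00 -1.60203215e+00] [ 4.78751157e-01  5.67478995e-01  1.97602271e+00 -4.44089210e-16
  5.98090951e-01 -8.20452516e-01] [ 7.86659620e-02  5.63176535e-01  1.74959647e+00 -4.44089210e-16
  8.28819652e-01 -1.59213036e+00]
 t 1.4 p [ 0.1703 -0.523   0.2313] F [-0.18 -0.02  0.93] g 1.0 0.0
```

Run:
```python
from h import *
g=HK+yv(HY,[.025,0,.093]); R=down(HY)
manip.set_gripper(0.45,60)
manip.move_ptp(g+[0,0,.11],R); st('above')
manip.move_l(g,max_speed=.12); st('at')
for n in ['scene','top']: snap(n,n+'1')
manip.set_gripper(0.0,60); st('gripped')
manip.move_l(g+[0,0,.006],max_speed=.03); st('up6')
manip.move_l(g+[0,0,.06],max_speed=.08); st('up60')
for n in ['scene','top']: snap(n,n+'2')
a=cv2.imread('pics/scene2.png')[140:260,90:250]; b=cv2.imread('pics/top2.png')[175:295,305:465]
cv2.imwrite('pics/c2.png',np.hstack([cv2.resize(i,(400,300),interpolation=2) for i in (a,b)]))
```

```text
above t 3.44 p [ 0.4377 -0.2123  0.2146] F [0.41 0.78 0.1 ] g 0.45 0.0
at t 4.51 p [ 0.4381 -0.2119  0.1051] F [ 0.19 -0.31  0.32] g 0.45 0.0
gripped t 4.99 p [ 0.4379 -0.2118  0.1047] F [-1.19 -0.08  3.  ] g 0.075 58.5
up6 t 5.34 p [ 0.4378 -0.2116  0.1106] F [ 0.81  0.01 -0.72] g 0.075 58.4
up60 t 6.17 p [ 0.4376 -0.2115  0.1641] F [-0.59 -0.23 -1.06] g 0.073 58.4
```

View pics/c2.png

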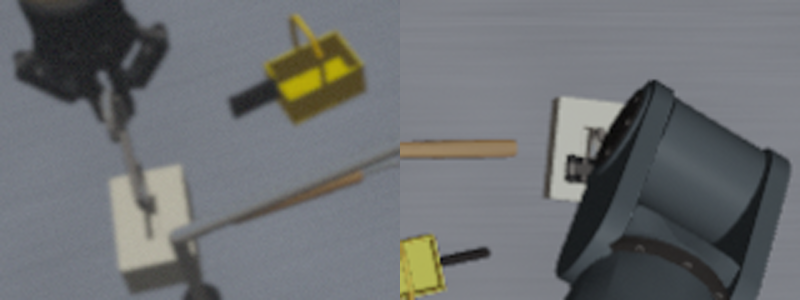

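The hook came out cleanly, upright in the fingers, and the block stayed put. Now I carry it to the bar.

```bash
cat >> h.py <<'E'
YR=RY+np.pi
def tcp_hook(s,xoff=0,up=0): return np.array([RX0,0,ZB+.006-.140])+s*RYV+xoff*RXV+[0,0,up]+yv(YR,[.025,0,.093])
E
python3 - <<'E'
from h import *
from fit import *
R=down(YR)
p=manip.current_ee_pos(); manip.move_l([p[0],p[1],.25],max_speed=.12)
manip.move_ptp(tcp_hook(S0,-.09,.04),R); st('pre')
for n in ['scene','top']: snap(n,n+'3')
o=clouds('3'); W=o['scene'][0]; q=tcp_hook(S0,-.09,.04)-yv(YR,[.025,0,.093]); print('expected',q.round(4),YR)
w=W; h=inbox(w,[q[0]-.05,q[1]-.03,q[2]-.01],[q[0]+.05,q[1]+.03,q[2]+.08]); print(len(h),fit(tube(HOOK,.004),h,[*q,YR]))
a=cv2.imread('pics/scene3.png'); u=project(manip.get_calibration('scene'),q+[0,0,.08])[0].astype(int); print(u)
a=a[max(0,u[1]-90):u[1]+90,u[0]-120:u[0]+120]; cv2.imwrite('pics/c3.png',cv2.resize(cv2.convertScaleAbs(a,alpha=1.5),(800,600),interpolation=2))
E
```

```text
pre t 8.17 p [0.5298 0.0324 0.287 ] F [ 0.67 -0.04 -0.57] g 0.073 58.4
expected [0.555  0.0358 0.1945] 3.241592653589793
209 (array([0.55743518, 0.03521509, 0.19280838, 3.18364466]), np.float64(1.3647896383668097))
[256 159]
```

View pics/c3.png

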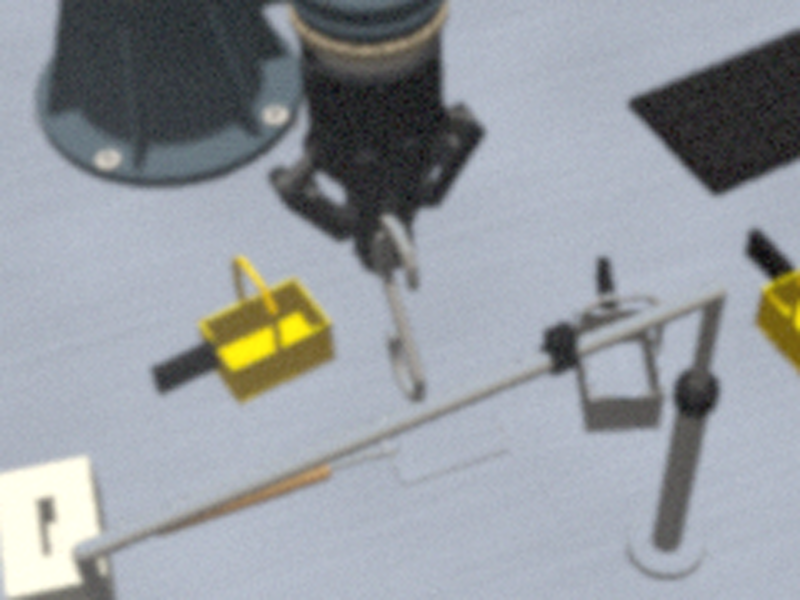

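The picture shows the hook held upright at about (400,310) in the crop, robot side of the bar. The fit puts it within 2.5 mm of the expected place. Now I move in and lower it by feel.

Run:
```python
from h import *
X=-.0015
manip.move_l(tcp_hook(S0,X,.04),max_speed=.08); st('in')
manip.move_l(tcp_hook(S0,X,.007),max_speed=.05); manip.dwell(.1)
def F(k=6):
    r=[]
    for _ in range(k): r.append(manip.current_force()); manip.dwell(.015)
    return np.mean(r,axis=0)
f0=F(); st('near'); print('f0',f0.round(2))
up=.007
while up>-.008:
    up-=.0006; manip.move_l(tcp_hook(S0,X,up),max_speed=.02); f=F(3)-f0
    if f[2]>1.5:
        f=F(6)-f0
        if f[2]>1.5: break
print('contact',up,f.round(2)); st()
```

```text
in t 9.53 p [0.6179 0.0421 0.2876] F [-0.43  0.1  -1.15] g 0.077 58.4
near t 10.53 p [0.6183 0.0421 0.2548] F [-0.32  0.26  0.37] g 0.075 58.4
f0 [ 0.04  0.13 -1.08]
contact 0.0016000000000000016 [-0.55 -0.12  3.44]
 t 13.33 p [0.6183 0.0421 0.2494] F [0.1  0.6  1.93] g 0.076 58.8
```

Run:
```python
from h import *
X=-.0015; up=.0016; f0=np.array([.04,.13,-1.08])
def F(k=4):
    r=[]
    for _ in range(k): r.append(manip.current_force()); manip.dwell(.012)
    return np.mean(r,axis=0)-f0
s=S0; base=[]; log=[]; hit=False
while s<.105:
    s+= .003 if s<.082 else .0007
    manip.move_l(tcp_hook(s,X,up),max_speed=.03 if s<.082 else .02)
    f=F(); fy=f@RYV; log.append((round(s,4),round(up,4),round(fy,1),round(f[2],1)))
    if f[2]<1.5: up-=.0003
    elif f[2]>5: up+=.0003
    if s<.082: base.append(fy)
    if fy<np.mean(base)-2:
        fy=F(6)@RYV
        if fy<np.mean(base)-2: hit=True; break
print(hit,log); st('end'); 
for n in ['scene','top']: snap(n,n+'4')
a=cv2.imread('pics/scene4.png')[110:230,225:385]; cv2.imwrite('pics/c4.png',cv2.resize(cv2.convertScaleAbs(a,alpha=1.5),(800,600),interpolation=2))
```

```text
True [(0.048, 0.0016, np.float64(2.2), np.float64(4.9)), (0.051, 0.0016, np.float64(2.8), np.float64(5.4)), (0.054, 0.0019, np.float64(2.4), np.float64(4.9)), (0.057, 0.0019, np.float64(1.8), np.float64(4.3)), (0.06, 0.0019, np.float64(2.7), np.float64(4.8)), (0.063, 0.0019, np.float64(1.9), np.float64(3.8)), (0.066, 0.0019, np.float64(2.3), np.float64(3.9)), (0.069, 0.0019, np.float64(2.2), np.float64(3.8)), (0.072, 0.0019, np.float64(2.3), np.float64(4.6)), (0.075, 0.0019, np.float64(2.1), np.float64(4.4)), (0.078, 0.0019, np.float64(2.2), np.float64(3.9)), (0.081, 0.0019, np.float64(2.5), np.float64(4.2)), (0.084, 0.0019, np.float64(1.1), np.float64(4.1)), (0.0847, 0.0019, np.float64(-1.0), np.float64(3.9))]
end t 17.4 p [0.6142 0.0816 0.2494] F [ 0.83 -0.17  3.5 ] g 0.077 59.0
```

View pics/c4.png

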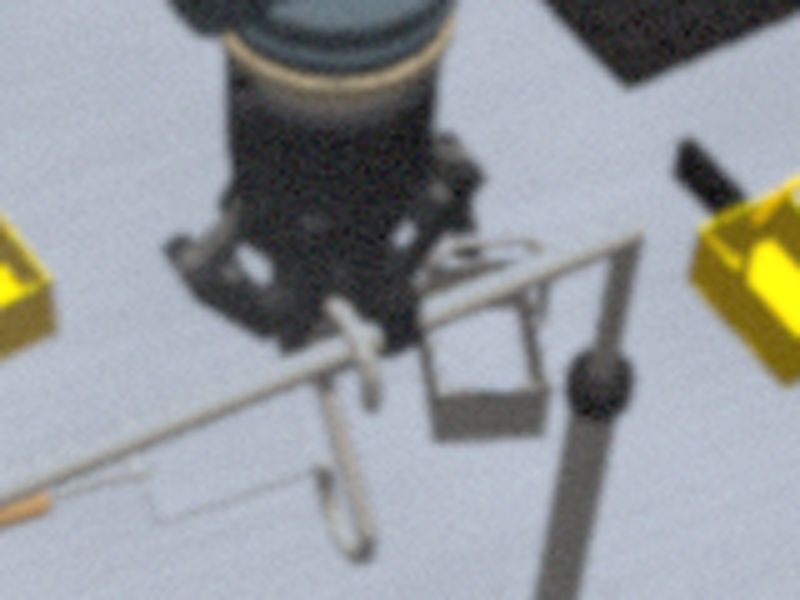

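The hook's crown is at about (355,320) in the crop, right against where the collar was (395,315), with the gripper partly hiding it. I'll check the gap in the depth points, then nudge a little more to confirm contact.

Run:
```python
from h import *
from fit import *
o=clouds('4')
for n in o:
    W=o[n][0]; rel=W-[RX0,0,ZB]; s=rel@RYV; x=rel@RXV; z=rel[:,2]
    m=(z>.008)&(z<.026)&(x>-.006)&(x<.022)&(s>.06)&(s<.12); print(n,m.sum(),np.histogram(s[m],np.arange(.07,.116,.002)))
    # lower part of hook: fit
    h=W[(s>.06)&(s<.12)&(x>-.04)&(x<.04)&(z>-.14)&(z<-.06)]; print(len(h),fit(tube(HOOK,.004),h,[*(np.array([RX0,0,.1545])+.087*RYV),YR]) if len(h)>20 else '')
print('expect',(np.array([RX0,0,.1545])+.0865*RYV))
def F(k=8):
    r=[]
    for _ in range(k): r.append(manip.current_force()); manip.dwell(.012)
    r=np.mean(r,axis=0)-[.04,.13,-1.08]; return round(r@RYV,2),round(r[2],2),round(r@RXV,2)
print(F())
for ds in (.0003,.0006): manip.move_l(tcp_hook(.0847+ds,-.0015,.0019),max_speed=.02); print(ds,F())
```

```text
scene 126 (array([ 0,  1,  0,  0,  0,  9, 15,  9,  4,  0,  0,  2, 16, 11,  9, 10, 10,
       10,  6,  9,  4,  0]), array([0.07 , 0.072, 0.074, 0.076, 0.078, 0.08 , 0.082, 0.084, 0.086,
       0.088, 0.09 , 0.092, 0.094, 0.096, 0.098, 0.1  , 0.102, 0.104,
       0.106, 0.108, 0.11 , 0.112, 0.114]))
187 (array([0.64197972, 0.08424113, 0.15596391, 3.20655269]), np.float64(1.3782393775121682))
top 0 (array([0, 0, 0, 0, 0, 0, 0, 0, 0, 0, 0, 0, 0, 0, 0, 0, 0, 0, 0, 0, 0, 0]), array([0.07 , 0.072, 0.074, 0.076, 0.078, 0.08 , 0.082, 0.084, 0.086,
       0.088, 0.09 , 0.092, 0.094, 0.096, 0.098, 0.1  , 0.102, 0.104,
       0.106, 0.108, 0.11 , 0.112, 0.114]))
0 
expect [0.64036441 0.08606786 0.1545    ]
(np.float64(-1.31), np.float64(4.09), np.float64(0.46))
0.0003 (np.float64(-2.76), np.float64(3.89), np.float64(0.39))
0.0006 (np.float64(-2.51), np.float64(3.86), np.float64(0.91))
```

Depth shows the wire spanning s = 0.080 to 0.088 and the collar starting at 0.0935, so there's still a gap of about 5 mm. The force levelling off at 2.5 N was friction. I'll carry on in small steps with a lighter load.

Run:
```python
from h import *
X=-.0015; up=.0021; f0=np.array([.04,.13,-1.08])
def F(k=5):
    r=[]
    for _ in range(k): r.append(manip.current_force()); manip.dwell(.012)
    return np.mean(r,axis=0)-f0
s=.0853; log=[]; hit=False; fs=[]
while s<.096:
    s+=.0006
    manip.move_l(tcp_hook(s,X,up),max_speed=.02)
    f=F(); fy=f@RYV; log.append((round(s,4),round(up,4),round(float(fy),1),round(float(f[2]),1),round(float(f@RXV),1)))
    if f[2]<1.3: up-=.0003
    elif f[2]>4: up+=.0002
    if fy<-4.3:
        fy=F(6)@RYV
        if fy<-4.3: hit=True; break
print(hit,*log,sep='\n'); st('end')
for n in ['scene','top']: snap(n,n+'5')
from fit import *
W=clouds('5')['scene'][0]; rel=W-[RX0,0,ZB]; ss=rel@RYV; x=rel@RXV; z=rel[:,2]
m=(z>.008)&(z<.026)&(x>-.006)&(x<.022)&(ss>.06)&(ss<.12); print(np.histogram(ss[m],np.arange(.08,.112,.002)))
```

```text
True
(0.0859, 0.0021, -0.8, 3.0, 0.7)
(0.0865, 0.0021, -0.5, 3.2, 0.3)
(0.0871, 0.0021, -0.7, 2.5, 0.5)
(0.0877, 0.0021, -0.7, 2.2, -0.2)
(0.0883, 0.0021, -0.1, 2.2, 0.1)
(0.0889, 0.0021, -0.5, 1.7, 0.5)
(0.0895, 0.0021, -0.3, 1.9, 0.2)
(0.0901, 0.0021, -0.7, 1.6, 0.2)
(0.0907, 0.0021, -0.6, 1.3, 0.3)
(0.0913, 0.0021, -2.9, 1.5, 0.1)
(0.0919, 0.0021, -5.2, 1.7, -0.2)
end t 21.46 p [0.6135 0.0883 0.2496] F [-0.1  -5.39  0.83] g 0.076 58.9
(array([ 0,  0,  1,  7, 15, 10,  5, 20, 13,  9,  9, 10,  8,  7, 11]), array([0.08 , 0.082, 0.084, 0.086, 0.088, 0.09 , 0.092, 0.094, 0.096,
       0.098, 0.1  , 0.102, 0.104, 0.106, 0.108, 0.11 ]))
```

Real contact: 5 N reaction at s ≈ 0.091, and depth shows the wire touching the collar. I ease off, release, back away and look.

Run:
```python
from h import *
from fit import *
X=-.0015; up=.0021
manip.move_l(tcp_hook(.0914,X,up),max_speed=.02); st('eased')
manip.set_gripper(.30); st('open')
manip.move_l(tcp_hook(.0914,X-.05,up),max_speed=.08); st('back')
manip.move_l(tcp_hook(.0914,X-.12,up+.02),max_speed=.15)
for n in ['scene','top']: snap(n,n+'6')
o=clouds('6')
W=o['scene'][0]; rel=W-[RX0,0,ZB]; ss=rel@RYV; x=rel@RXV; z=rel[:,2]
h=W[(ss>.06)&(ss<.12)&(x>-.04)&(x<.04)&(z>-.145)&(z<-.012)]
for w in ('scene','top'):
    W=o[w][0]; rel=W-[RX0,0,ZB]; ss=rel@RYV; x=rel@RXV; z=rel[:,2]
    h=W[(ss>.06)&(ss<.12)&(x>-.035)&(x<.035)&(z>-.145)&(z<-.012)]
    if len(h)>15: print(w,len(h),fit(tube(HOOK,.004),h,[*(np.array([RX0,0,.156])+.0905*RYV),YR]))
print('expect',np.array([RX0,0,.156])+.0905*RYV,YR)
a=cv2.imread('pics/scene6.png')[110:230,225:385]; b=cv2.imread('pics/top6.png')[120:210,200:320]
cv2.imwrite('pics/c6.png',np.hstack([cv2.resize(cv2.convertScaleAbs(i,alpha=1.5),(400,300),interpolation=2) for i in (a,b)]))
print(manip.current_time())
```

```text
eased t 21.81 p [0.6135 0.0882 0.2496] F [ 0.05 -4.25  1.06] g 0.073 58.8
open t 22.13 p [0.6134 0.0886 0.2495] F [ 0.56  0.13 -1.09] g 0.3 0.0
back t 22.91 p [0.5641 0.0833 0.2498] F [-0.04  0.32 -0.78] g 0.3 0.0
scene 243 (array([0.64563059, 0.09096983, 0.15514534, 3.18842199]), np.float64(1.4171467676904437))
expect [0.63996508 0.09004788 0.156     ] 3.241592653589793
23.6417
```

View pics/c6.png

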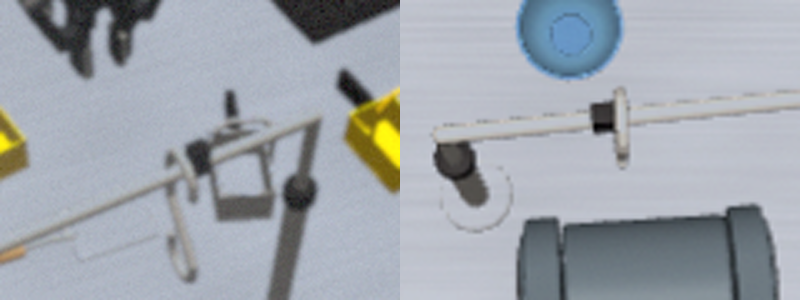

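The hook hangs against the collar with its lower curl opening to the robot. Now I refine the hung hook's tilt and the caddy pose.

Run:
```python
from fit import *
from scipy.spatial.transform import Rotation as Ro
W=clouds('6')['scene'][0]; rel=W-[RX0,0,ZB]; ss=rel@RYV; x=rel@RXV; z=rel[:,2]
h=W[(ss>.06)&(ss<.105)&(x>-.04)&(x<.04)&(z>-.145)&(z<-.012)]
hm=tube(HOOK,.004)-[0,0,.14]; T=cKDTree(hm)
def f(p): return T.query(Ro.from_euler('yz',[p[4],p[3]]).inv().apply(h-p[:3]))[0]*1000
cr=np.array([RX0,0,.296])+.0905*RYV
r=least_squares(f,[*cr,YR,0],loss='soft_l1',f_scale=2,x_scale=[.01,.01,.01,.1,.1],diff_step=1e-3); Rr=Ro.from_euler('yz',[r.x[4],r.x[3]])
print('hook crown',r.x.round(4),np.median(f(r.x)),'exp',cr.round(4)); seat=Rr.apply([0,0,-.132])+r.x[:3]; print('seat',seat.round(4),'tip',(Rr.apply([.02,0,-.106])+r.x[:3]).round(4),'rail xyz',[((seat-[RX0,0,0])@v).round(4) for v in (RXV,RYV)])
o=clouds('0')
for n in o:
    W,C=o[n]; 
    for y0 in (2.82,2.95):
        c=inbox(W,[.36,.17,.014],[.56,.32,.06]); print(n,y0,[np.round(v,4) for v in fit(cad,c,[.473,.24,.002,y0])])
    k=(C.astype(int).max(1)<45)&np.all((W>[.36,.2,.012],) + (W<[.46,.32,.06],),axis=0).all(1); t=W[k]; 
    m=t[:,:2].mean(0); u,s,vt=np.linalg.svd(t[:,:2]-m); print('  tab',len(t),m.round(4),'dir',np.degrees(np.arctan2(*vt[0][::-1])).round(1),'z',np.percentile(t[:,2],[5,50,95]).round(3),'along',np.percentile((t[:,:2]-m)@vt[0],[0,100]).round(3))
    b=inbox(W,[.40,.19,.092],[.53,.30,.12]); print('  bail',len(b),b.mean(0).round(4),np.degrees(np.arctan2(*np.linalg.svd(b[:,:2]-b[:,:2].mean(0))[2][0][::-1])).round(1))
```

```text
hook crown [0.6387 0.0903 0.2953 3.1756 0.104 ] 1.7295308443771102 exp [0.64  0.09  0.296]
seat [0.6524 0.0907 0.164 ] tip [0.6298 0.09   0.1878] rail xyz [np.float64(0.0124), np.float64(0.0899)]
scene 2.82 [array([0.4746, 0.2394, 0.0031, 2.9003]), np.float64(1.5075)]
scene 2.95 [array([0.4747, 0.2394, 0.0031, 2.9006]), np.float64(1.5182)]
  tab 16 [0.4013 0.2603] dir -19.3 z [0.043 0.049 0.051] along [-0.015  0.014]
  bail 56 [0.4701 0.2389 0.1032] -106.9
top 2.82 [array([0.4724, 0.2385, 0.0038, 2.8898]), np.float64(1.6464)]
top 2.95 [array([0.4725, 0.2385, 0.0053, 2.8888]), np.float64(1.6195)]
  tab 77 [0.4054 0.2599] dir 163.7 z [0.043 0.049 0.054] along [-0.024  0.025]
  bail 57 [0.4683 0.2394 0.1038] -106.8
```

```bash
cat >> h.py <<'E'
CY=2.852; CG=np.array([.394,.2622,.017])
def tcp_bail(xr,s,z,off=(0,0,0)): # TCP for bail centre at rail x, s, height z
    return np.array([RX0,0,0])+s*RYV+xr*RXV+[0,0,z-.088]+yv(YR,[.079,0,0])-np.array(off)
E
python3 - <<'E'
from fit import *
R=down(CY)
manip.set_gripper(.45,100)
manip.move_ptp(CG+[0,0,.13],R); manip.move_l(CG,max_speed=.15); st('at tab')
manip.set_gripper(0,100); st('grip')
manip.move_l(CG+[0,0,.02],max_speed=.06); st('lift')
manip.move_l(CG+[0,0,.103],max_speed=.12)
manip.move_ptp(tcp_bail(-.09,.0895,.207),down(YR)); st('pre')
for n in ['scene','top']: snap(n,n+'7')
o=clouds('7'); q=np.array([RX0,0,0])+.0895*RYV-.09*RXV+[0,0,.207]; print('bail expected',q.round(4))
for n in o:
    b=inbox(o[n][0],q-[.03,.025,.02],q+[.03,.025,.02]); print(n,len(b),b.mean(0).round(4),b[:,2].max().round(4), np.degrees(np.arctan2(*np.linalg.svd(b[:,:2]-b[:,:2].mean(0))[2][0][::-1])).round(1) if len(b) else '')
    cd=inbox(o[n][0],q-[.08,.05,.11],q+[.08,.05,.01]); print(len(cd),fit(cad,cd,[*(q-yv(YR,[.004,0,.105])),YR]))
a=cv2.imread('pics/scene7.png')[80:200,220:380]; b=cv2.imread('pics/top7.png')[120:240,190:350]
cv2.imwrite('pics/c7.png',np.hstack([cv2.resize(cv2.convertScaleAbs(i,alpha=1.5),(400,300),interpolation=2) for i in (a,b)]))
E
```

```text
at tab t 25.91 p [0.3946 0.2623 0.0177] F [-0.15 -0.37  0.45] g 0.449 0.0
grip t 26.27 p [0.3945 0.2625 0.0178] F [-0.85  0.04  7.08] g 0.097 97.5
lift t 26.76 p [0.394  0.2623 0.0373] F [ 0.09 -0.33 -2.4 ] g 0.101 97.3
pre t 28.43 p [0.4714 0.0726 0.1185] F [ 0.67  0.36 -3.04] g 0.101 97.4
bail expected [0.5505 0.0801 0.207 ]
scene 67 [0.5509 0.079  0.2039] 0.2098 -84.8
1754 (array([0.55248469, 0.07861935, 0.11416333, 3.26887339]), np.float64(11.752150272198024))
top 54 [0.5488 0.0799 0.2057] 0.2141 -83.7
599 (array([0.5472429 , 0.08116501, 0.10066278, 3.21550223]), np.float64(5.213917861940299))
```

View pics/c7.png

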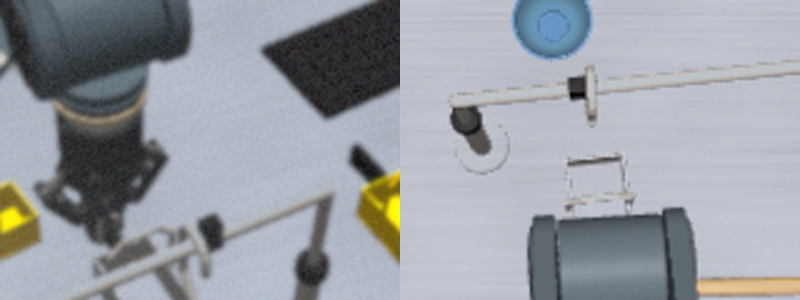

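The caddy is held level; the bail was measured within 2 mm of the expected point and parallel to the bar. I enter the lower curl and lower by feel.

Run:
```python
from fit import *
S=.0900
def F(k=5):
    r=[]
    for _ in range(k): r.append(manip.current_force()); manip.dwell(.012)
    return np.mean(r,axis=0)
manip.move_l(tcp_bail(-.09,S,.2085),max_speed=.1); manip.dwell(.15); f0=F(10); print('f0',f0.round(2))
manip.move_l(tcp_bail(-.03,S,.2085),max_speed=.1); print('F',(F()-f0).round(2))
manip.move_l(tcp_bail(.0,S,.2085),max_speed=.05); print('in',(F()-f0).round(2))
snap('scene','scene8')
manip.move_l(tcp_bail(.001,S,.190),max_speed=.05); print('low',(F()-f0).round(2))
manip.move_l(tcp_bail(.005,S,.177),max_speed=.05); print('low',(F()-f0).round(2))
snap('scene','scene9'); st()
a,b=[cv2.imread(f'pics/scene{k}.png')[100:220,240:400] for k in (8,9)]
cv2.imwrite('pics/c8.png',np.hstack([cv2.resize(cv2.convertScaleAbs(i,alpha=1.6),(400,300),interpolation=2) for i in (a,b)]))
```

```text
f0 [ 0.02  0.22 -2.57]
F [ 0.16 -0.39 -0.42]
in [ 0.29  0.01 -0.11]
low [ 0.22 -0.06  0.25]
low [ 0.06 -0.15 -0.52]
 t 31.73 p [0.5664 0.0822 0.089 ] F [-0.76 -0.24 -2.92] g 0.102 97.4
```

View pics/c8.png

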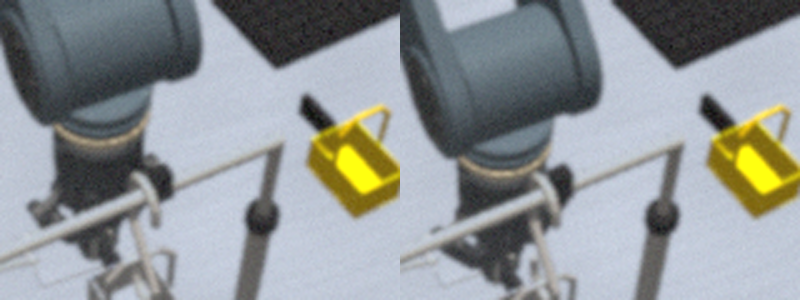

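Run:
```python
from fit import *
S=.0900; f0=np.array([.02,.22,-2.57])
def F(k=6):
    r=[]
    for _ in range(k): r.append(manip.current_force()); manip.dwell(.012)
    return np.mean(r,axis=0)-f0
z=.177; x=.005; log=[]
manip.move_l(tcp_bail(x,S,.172),max_speed=.03); z=.172
while z>.158:
    z-=.0007; manip.move_l(tcp_bail(x,S,z),max_speed=.02); f=F(); log.append((round(z,4),round(float(f[2]),1),round(float(f@RXV),1),round(float(f@RYV),1)))
    if f[2]>1.3 and F(8)[2]>1.3: break
print(*log,sep='\n'); st('contact')
snap('scene','scene10')
a=cv2.imread('pics/scene10.png')[130:250,240:400]; cv2.imwrite('pics/c10.png',cv2.resize(cv2.convertScaleAbs(a,alpha=1.6),(800,600),interpolation=2))
```

```text
(0.1713, -0.2, 0.2, -0.1)
(0.1706, -0.3, -0.1, -0.3)
(0.1699, -0.2, 0.1, 0.3)
(0.1692, 0.0, -0.0, -0.2)
(0.1685, -0.4, -0.3, -0.1)
(0.1678, 1.6, -0.2, -0.0)
contact t 33.91 p [0.5665 0.0822 0.0799] F [-0.45 -0.56 -1.  ] g 0.101 97.4
```

View pics/c10.png

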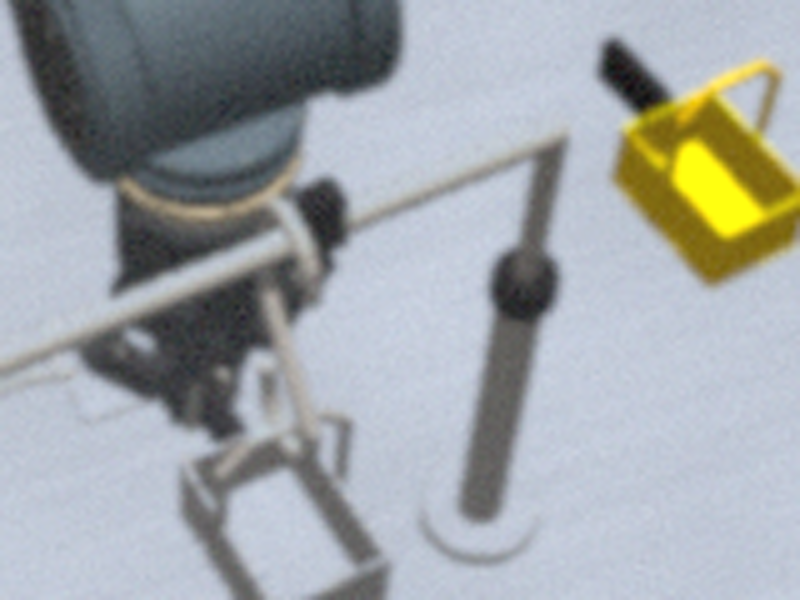

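The bail sits inside the lower curl and contact came at the expected height (0.1678 m). I transfer the weight, release slowly, back away and look.

Run:
```python
from fit import *
S=.0900; f0=np.array([.02,.22,-2.57])
def F(k=8):
    r=[]
    for _ in range(k): r.append(manip.current_force()); manip.dwell(.012)
    f=np.mean(r,axis=0)-f0; return f[2].round(1),(f@RXV).round(1),(f@RYV).round(1)
for x,z in [(.0035,.1676),(.002,.1674)]:
    manip.move_l(tcp_bail(x,S,z),max_speed=.02); print(x,z,F())
manip.set_gripper(.15); manip.dwell(.2); manip.set_gripper(.40); st('open'); manip.dwell(.5)
p=tcp_bail(.002,S,.1674)
manip.move_l(p-.05*RXV,max_speed=.06); st('back')
manip.move_l(p-.16*RXV+[0,0,.02],max_speed=.15)
manip.dwell(1.0)
for n in ['scene','top']: snap(n,n+'11')
manip.dwell(.5); snap('scene','scene12')
a=cv2.imread('pics/scene11.png')[100:280,220:460]; b=cv2.imread('pics/top11.png')[90:270,170:410]
cv2.imwrite('pics/c11.png',np.hstack([cv2.resize(cv2.convertScaleAbs(i,alpha=1.5),(400,300),interpolation=2) for i in (a,b)]))
for k in ('11','12'):
    f=np.load(f'pics/scene{k}.npz'); W=cloud(manip.get_calibration('scene'),f['d'])[f['d']>0]
    q=np.array([RX0,0,0])+.09*RYV; c=inbox(W,[q[0]-.13,q[1]-.06,.05],[q[0]+.07,q[1]+.06,.135]); print(k,len(c),c.mean(0).round(4),c.min(0).round(3),c.max(0).round(3))
    rel=W-[RX0,0,ZB]; ss=rel@RYV; x=rel@RXV; z=rel[:,2]; m=(z>.008)&(z<.026)&(x>-.006)&(x<.022)&(ss>.06)&(ss<.12); print(np.histogram(ss[m],np.arange(.08,.112,.002))[0])
print(manip.current_time())
```

```text
0.0035 0.1676 (np.float64(2.1), np.float64(-0.0), np.float64(-0.5))
0.002 0.1674 (np.float64(2.6), np.float64(-0.1), np.float64(-0.1))
open t 35.36 p [0.5634 0.0819 0.0794] F [ 0.23  0.49 -0.5 ] g 0.399 0.0
back t 36.84 p [0.514  0.0769 0.0795] F [-0.11 -0.39 -0.27] g 0.401 0.0
11 1338 [0.6398 0.0908 0.0829] [0.547 0.056 0.058] [0.693 0.125 0.134]
[ 0  0  2  8 11  8  5 20 11  8  8  9 12  8  9]
12 1339 [0.6397 0.0908 0.083 ] [0.547 0.056 0.058] [0.694 0.125 0.134]
[ 0  0  0  9 11  9  5 20  9 11 11  8 11  9  6]
39.3833
```

View pics/c11.png

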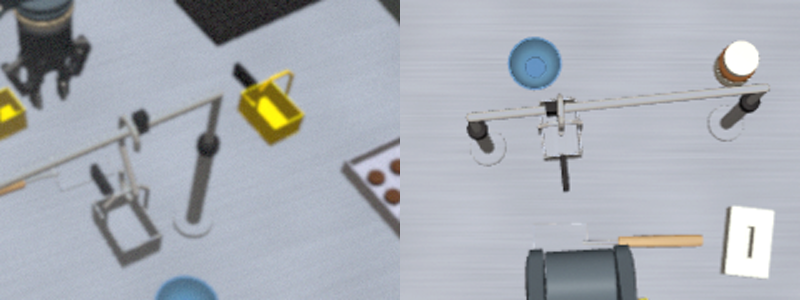

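The steel caddy hangs still and level from the hook against the collar, and the bowl, jar and spatula haven't moved. The gripper is well clear.

```bash
python3 -c "
from bench import manip
print(manip.sign_off(), manip.current_time())"
```

```text
the job is handed in; nothing more can be done
the job is handed in; nothing more can be done
```

The S-hook hangs on the bar against the collar, with the steel caddy hanging freely and level by its bail in the lower curl; I handed the job in at about 39 s of the 72 s allowed.

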